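Shut and latch the robotics kit case

ROBOT

A 6-joint arm with a two-finger parallel gripper is mounted at the origin on the work surface. World frame = base frame: x ahead of the robot, y to its left, z up, the work surface at z = 0. Lengths are in m, angles in rad, forces in N, time in s.
With the tool pointing down it reaches from about 0.35 to 0.775 m from the base axis. Payload 5.5 kg.
Tool frame: the origin (TCP) lies at the very end of the fingers, on their centre line; the grasp point (between the pads) lies env.hold_point_z behind it (env.hold_point_z is the distance from the TCP to the grasp point, in m); z points along the fingers, y is the line along which they close (so a half turn about z gives the same grasp; the last joint's range is limited). The gripper opens to 85 mm and grips with 20 to 120 N. Pads are 22 mm wide; open, the fingers measure 114 mm over their backs; the gripper's body (76 mm by 85 mm) begins 54 mm behind the grasp point. The pads swing forward as they close: fully open they stand 13 mm farther back than shut.
Start: joints at [-1.349, 0.313, 0.046, 1.304, 0, 1.431], TCP at [0.204, -0.538, 0.231] pointing down, gripper open.
Joint ranges: [-2.76, 2.76], [-0.86, 1.69], [-1.03, 1.26], [-2.2, 2.34], [-1.47, 1.5], [-3.14, 3.14]. Speed limits (rad/s): [2.57, 2.57, 3.14, 3.14, 3.14, 3.14].

INTERFACE

Orientations are given as a unit quaternion [w, x, y, z].
In Python, from workcell import env gives the robot as it stands.
- The arm moves only by the tool carry_out, never from a script. Its argument "steps" is a list of rows, each a list of 3 entries, a list of its own where there are three numbers: the turn, a rotation vector about the tool's x, y, z in degrees, then the shift along the tool's x, y, z in cm, then the closure in counts, from 0 (fully open) to 255 (shut). A call has exactly 8 rows; each row is the pose to reach, as a shift and turn from the pose commanded when the call began, along the tool's axes at that moment; what a row does not reach only later rows make up. A row lasts 1/8 s, in which the tool goes at most 62.5 mm and 10.7 degrees, less where a joint would pass 70% of its speed; a pose out of reach is approached as far as the arm can. A call with a gripper value outside its range is refused whole. The fingers move at their own pace and stop on an object; "force" is the grip in N (left out, the last holds). Time passes only in rows, so rows that repeat a pose let the fingers close, or fill a call up. It gives the time, the measured TCP pose, the force, the opening and the grip force at its end, in the units of the state.
- env.get_state(): the state, without advancing time (a new reading comes with each control period).
- env.read_camera(name): name is "scene" or "top" or "wrist"; returns (picture, depth): 480x640x3 uint8, red, green, blue; 480x640 float32, m along the optical axis (not along the pixel's ray), 0 where there is no reading.
- env.get_calibration(name): a dict with "fx", "fy", "cx", "cy" (pixels), "origin" and "orientation" of the camera in the world. Camera axes: x right, y up, looking along -z (the intrinsics and any distortion apply to the point x, -y, -z); pixel columns grow to the right and rows downward; lengths in m; the calibration is good to about 2 mm. A picture is of the moment at which its call begins: read the wrist's pose just before it. get_calibration takes no time and is no camera call; for the wrist camera it gives the pose at the moment of the call.
- env.hand_in(): hands the job in; it is judged then, once.
The state is a dict: "clock": time; "joint_pos": joint angles; "qvel": joint speeds; "tau": joint torques, N m; "tcp_pos": TCP position; "orientation": TCP orientation; "wrist_force": force on the tool from outside, world axes, zero at the start; "ft_torque": the same for the moment, N m; "finger_gap": finger opening in m; "grip_force": force on a finger pad.
Only numpy, scipy, OpenCV 4.12 (cv2) and the standard library are available. Lean on these libraries where they do the work, as an engineer would, in place of code of your own. Each camera call takes 0.05 s, during which the arm holds its last target. There are 200 camera calls.

TASK

Close up the red kit case: slide its white cover fully shut over the small-parts compartment while the hasp is still up, then swing the hasp over so that its slot drops over the catch on the cover and it lies flat. Leave the loose parts and tools around the case where they are.

Things in the scene. Friction and masses are not known exactly. Their poses are not given: they have to be found in the camera images.
- case: Red kit case, fixed, 170 (x) x 300 (y) x 65 mm (z). Origin: centre of its underside; z up; +y runs from the hasp end to the open end. Along y: solid deck (-150 to -70 mm, top z 60) carrying the hasp; small-parts compartment (-70 to +65), to be covered; open compartment (+70 to +145). Side rails at |x| over 74 mm, top z 65.5 mm
- cover (a joint): Slide of the white cover along the case's y: 0 = fully shut (hard stop), grows to 0.11 m as it opens towards +y. Starts 0.05 to 0.10. Friction about 1.5 N; stays where left. Slab 154 (x) x 140 (y) x 5 mm, top at case z 60 mm; shut, it spans case y -70 to +70 mm
- rib_top (a point): Centre of the top of the blue finger rib on the cover, the place to grip or push it. The rib is 60 mm long (case x), 12 mm thick (case y) and stands 26 mm above the cover (its top at z 86 mm in the case's frame). At case x 0, y = 40 mm + joint cover; axes parallel to the case's
- catch_top (a point): Centre of the top of the steel catch on the cover, a block 10 (x) x 14 (y) mm standing 14 mm above the cover (top at z 74 mm in the case's frame). At case x 0, y = -50 mm + joint cover; axes parallel to the case's
- hasp (a joint): Hinge of the hasp about the case's x axis at point hinge: 0 = flat over the cover, pointing to case +y (hard stop); pi/2 = upright; up to 2.4 = leaning back to -y. Starts 1.6 to 2.2. Stiff hinge (0.06 N m): stays at any angle, no spring or snap; a fingertip pushes it (about 1 N at the tab)
- hinge (a point): Middle of the hasp's hinge axis, on the case at x 0, y -95 mm, z 65 mm in the case's frame; axes parallel to the case's
- tab (a point): Middle of the blue tab's face at the hasp's free end (the face on top when flat), 71 mm from the hinge axis, case z 70 mm when flat; its y axis runs from hinge to free end. Hasp: steel plate 36 mm wide (x), 4 thick, reaching 85 mm from the axis; slot 16 (x) x 24 (y) mm centred 45 mm from the axis; tab 7 mm thick, from 57 to 85 mm
- motor: Loose grey and white geared motor, about 50 x 113 x 40 mm, on the table on the case's +x side; origin at its underside. Leave it
- wheel: Loose black tyred wheel, 56 mm across, 26 mm high, lying flat on the table on the case's -x side; origin at its underside. Leave it
- beam: Loose grey beam with holes, 96 x 8 x 8 mm, on the table on the case's -x side; origin at its underside. Leave it
- controller: Loose white robot controller, 70 x 110 x 45 mm, on the table at one side; origin at its underside. Leave it
- driver: Loose screwdriver with an orange handle, 180 mm long, lying on the table at one side. Leave it
- gear: Loose black gear, 42 mm across, 8 mm high, lying in the open +y compartment of the case; origin at its underside. Leave it

How it is judged:
On the way:
1. the cover is slid fully shut (within 4 mm) while the hasp is still up, more than 1 rad (57 degrees) from flat (value of joint cover below 0.004 m and value of joint hasp above 1 rad), for 0.2 s.
At the end, for the whole second after the job is handed in: The cover is fully shut (within 4 mm of its stop) and the hasp lies flat over the catch (within 0.1 rad, about 8 mm at its free end), at rest (value of joint cover below 0.004 m and value of joint hasp below 0.1 rad and velocity of joint hasp between -0.05 and 0.05 rad/s); the robot touches nothing.
It fails at once if a loose part or tool (motor, wheel, beam, controller, driver or gear) is moved by more than 30 mm (distance of any of motor, wheel, beam, controller, driver, gear from where it was at the start of the episode above 0.03 m).
It also fails if it takes over 45 s, if anything falls off the work surface, if the arm or the gripper's body presses on something with over 40 N, if the wrist force passes 120 N, or if a joint passes its speed limit or range.

## Working session

There is one attempt and no reset: what is moved stays moved. The work goes in short steps, Python scripts to look and compute and a tool call to move; the robot and the scene stay as the last step left them, time stands still between calls to the robot, and variables do not carry over. Pictures are saved under pics/ and viewed, at most 10 in all, crops included, and the job is handed in when it is done.

Besides the shell and the picture viewer there is one more tool, called as name([rows], argument=value, ...), one row to a line, values as JSON. carry_out: Moves the arm, as the interface text tells. Its arguments: {"type":"object","properties":{"steps":{"type":"array","items":{"type":"array"}},"force":{"type":"number"}},"required":["steps"]}

```bash
mkdir -p pics; cat > h.py <<'E'
import numpy as np,cv2
from scipy.spatial.transform import Rotation as R
from workcell import env
def rot(q): return R.from_quat([q[1],q[2],q[3],q[0]]).as_matrix()
def cam(n):
    c=env.get_calibration(n); im,d=env.read_camera(n); return c,im,d
def pts(c,d):
    v,u=np.mgrid[0:480,0:640]
    p=np.stack([(u-c['cx'])/c['fx']*d,-(v-c['cy'])/c['fy']*d,-d],-1)
    P=p@rot(c['orientation']).T+np.array(c['origin']); P[d==0]=np.nan; return P
E
python3 - <<'E'
from h import *
for n in('top','scene'):
    c,im,d=cam(n); print(n,c); cv2.imwrite(f'pics/{n}.png',im[...,::-1]); P=pts(c,d)
    np.savez(f'{n}.npz',im=im,P=P)
    hsv=cv2.cvtColor(im,cv2.COLOR_RGB2HSV)
    for nm,m in (('red',((hsv[...,0]<8)|(hsv[...,0]>172))&(hsv[...,1]>130)&(hsv[...,2]>60)),('blue',(hsv[...,0]>98)&(hsv[...,0]<125)&(hsv[...,1]>120)&(hsv[...,2]>50))):
        k,l,s,ce=cv2.connectedComponentsWithStats(m.astype(np.uint8))
        for i in range(1,k):
            if s[i,4]>60:
                q=P[l==i]; print(nm,s[i],ce[i].round(),np.nanmedian(q,0).round(3),np.nanpercentile(q,[2,98],axis=0).round(3).tolist())
print(env.get_state(),env.hold_point_z)
E
```

```text
top {'fx': 460.6904910771794, 'fy': 460.6904910771794, 'cx': 317.9098501334844, 'cy': 241.8765996994531, 'origin': array([0.50294513, 0.00650344, 1.10176492]), 'orientation': array([-0.70249158, -0.02431559,  0.0221455 ,  0.71093172])}
red [    0   193   121    98 10387] [ 60. 241.] [0.581 0.622 0.006] [[0.475, 0.486, 0.0], [0.688, 0.764, 0.051]]
red [ 211  208  153  115 6058] [307. 259.] [0.538 0.031 0.057] [[0.41, -0.072, 0.0], [0.632, 0.206, 0.067]]
blue [ 204   87   85   60 1845] [245. 116.] [0.868 0.18  0.049] [[0.811, 0.077, 0.004], [0.929, 0.264, 0.072]]
blue [ 548  165   92   78 5280] [596. 203.] [ 0.66  -0.653  0.011] [[0.581, -0.751, 0.007], [0.736, -0.554, 0.016]]
blue [332 241   9  17  90] [336. 249.] [ 0.551 -0.029  0.145] [[0.536, -0.036, 0.128], [0.565, -0.021, 0.15]]
blue [221 269  11  26 118] [226. 282.] [0.485 0.213 0.086] [[0.458, 0.204, 0.082], [0.51, 0.222, 0.09]]
scene {'fx': 507.45157895180597, 'fy': 507.45157895180597, 'cx': 319.12678939631354, 'cy': 241.7695119301916, 'origin': array([ 1.30620361, -0.87912541,  0.82940605]), 'orientation': array([0.82596725, 
[... 932 characters left out ...]
: 0.1, 'joint_pos': array([-1.34856366e+00,  3.13910712e-01,  4.50518552e-02,  1.30359475e+00,
       -2.32481583e-05,  1.43120384e+00]), 'qvel': array([-0.00133471, -0.00096998,  0.00082776, -0.00097512, -0.00176191,
        0.00134029]), 'tau': array([ 2.62068235e-03, -4.81725526e+01,  2.99243832e+01,  1.27917944e-02,
       -1.14166412e-04, -6.79870453e-07]), 'tcp_pos': array([ 0.20342255, -0.53730787,  0.23048968]), 'orientation': array([-8.27452585e-04,  9.83679566e-01,  1.79927278e-01, -4.58438908e-05]), 'wrist_force': array([-0.28388186,  0.48683169,  0.3055561 ]), 'ft_torque': array([-0.0058243 ,  0.07273779, -0.01083511]), 'grip_force': 0.0, 'finger_gap': 0.08540658641970754} 0.0187
```

View pics/top.png

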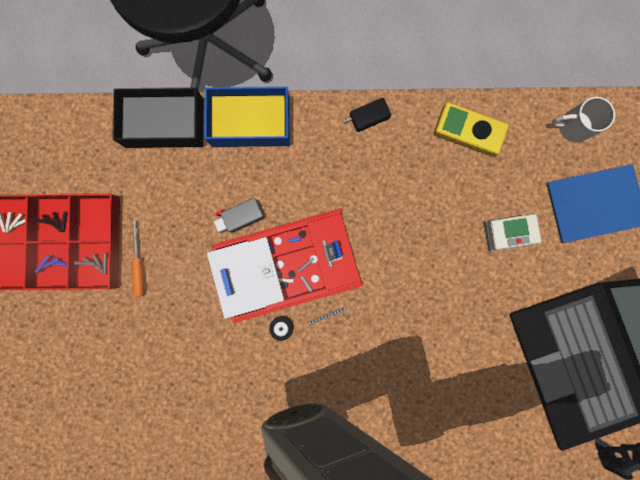

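View pics/scene.png

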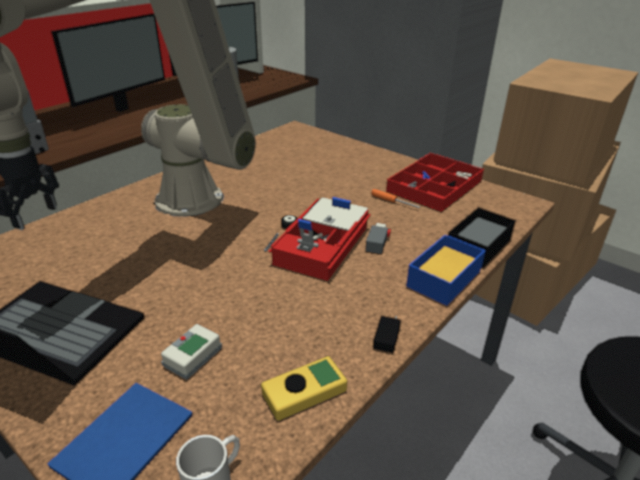

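The top view shows the case at about (285, 262), with the cover open to the left. The rib is at (226, 282) and the upright hasp's tab at (336, 249). The scene view agrees, and nothing is close to the case except the motor, wheel and beam beside it. Next I fit the case pose.

```bash
cat >> h.py <<'E'
def show(target, yaw=None):
    "tool-frame shift (cm) from present pose to world target"
    s=env.get_state(); T=rot(s['orientation'])
    print('shift cm',(T.T@(np.array(target)-s['tcp_pos'])*100).round(1),'xaxis deg',np.degrees(np.arctan2(T[1,0],T[0,0])).round(1))
E
python3 - <<'E'
from h import *
z=np.load('top.npz'); im,P=z['im'],z['P']
hsv=cv2.cvtColor(im,cv2.COLOR_RGB2HSV)
red=((hsv[...,0]<8)|(hsv[...,0]>172))&(hsv[...,1]>130)&(hsv[...,2]>60)
reg=np.zeros_like(red); reg[195:330,200:370]=1
m=red&reg&(P[...,2]>.05)&(P[...,2]<.075)
k,l,s,ce=cv2.connectedComponentsWithStats(m.astype(np.uint8)); print(s[s[:,4]>30][1:].tolist())
r=cv2.minAreaRect(P[m][:,:2].astype(np.float32)); print('red rect',r)
w=reg&(hsv[...,1]<40)&(hsv[...,2]>170)&(abs(P[...,2]-.06)<.012)
k,l,s,ce=cv2.connectedComponentsWithStats(w.astype(np.uint8)); i=1+np.argmax(s[1:,4])
print('cover',s[i],cv2.minAreaRect(P[l==i][:,:2].astype(np.float32)),np.median(P[l==i][:,2]))
a=np.radians(15.25); A=np.array([[np.cos(a),np.sin(a)],[-np.sin(a),np.cos(a)]])
q=P[m][:,:2]@A.T; print('red pct',np.percentile(q,[0.5,2,50,98,99.5],axis=0).round(3).tolist())
q=P[l==i][:,:2]@A.T; print('cov pct',np.percentile(q,[0.5,2,98,99.5],axis=0).round(3).tolist())
for n,pt in(('rib',[.485,.213]),('tab',[.551,-.029])): print(n,A@pt)
show([.45,-.3,.23])
E
```

```text
[[211, 210, 151, 112, 3295]]
red rect ((0.5209777355194092, 0.08220740407705307), (0.1830771267414093, 0.30647963285446167), 15.201128959655762)
cover [ 207  237   77   81 3880] ((0.49531346559524536, 0.17554591596126556), (0.15307390689849854, 0.14010611176490784), 15.310524940490723) 0.06005287844296703
red pct [[0.434, -0.208], [0.436, -0.206], [0.527, -0.148], [0.612, 0.074], [0.614, 0.088]]
cov pct [[0.449, -0.03], [0.451, -0.028], [0.597, 0.106], [0.599, 0.108]]
rib [0.5239475  0.07792956]
tab [ 0.52396991 -0.17290903]
shift cm [ 31.5 -13.5   0.1] xaxis deg 20.7
```

carry_out([
  [[0,0,0],[5.2,-2.2,0],255],
  [[0,0,1],[10.5,-4.5,0],255],
  [[0,0,2],[15.7,-6.7,0],255],
  [[0,0,3],[21,-9,0],255],
  [[0,0,4],[26.2,-11.2,0],255],
  [[0,0,5.4],[31.5,-13.5,0],255],
  [[0,0,5.4],[34,-19.2,0],255],
  [[0,0,5.4],[36.5,-25,0],255],
])

```text
clock: 1.1
tcp_pos: [0.4565, -0.1735, 0.2305]
orientation: [-0.0, 0.991, 0.133, -0.0]
wrist_force: [1.4, 0.2, 0.2]
finger_gap: -0.0001
grip_force: 0.0
```

```bash
python3 - <<'E'
from h import *
show([.4713,.2633,.18]); print(env.get_state()['tcp_pos'])
E
```

```text
shift cm [ 13.  -41.7   5.1] xaxis deg 15.3
[ 0.45648809 -0.17349525  0.2305058 ]
```

carry_out([
  [[0,0,0],[2,-5.5,0],255],
  [[0,0,0],[4,-11.5,0],255],
  [[0,0,0],[6,-17.5,0],255],
  [[0,0,0],[7.8,-23.5,0],255],
  [[0,0,0],[9.5,-29.5,0],255],
  [[0,0,0],[11.3,-35.5,0],255],
  [[0,0,0],[13,-41.7,0],255],
  [[0,0,0],[13,-41.7,5],255],
])

```text
clock: 2.1
tcp_pos: [0.4816, 0.2424, 0.1837]
orientation: [-0.01, 0.988, 0.153, 0.003]
wrist_force: [0.6, -0.7, -0.5]
finger_gap: -0.0001
grip_force: 0.0
```

```bash
python3 - <<'E'
from h import *
show([.4713,.2633,.07]); s=env.get_state();print(s['tcp_pos'])
c,im,d=cam('wrist'); cv2.imwrite('pics/w1.png',im[...,::-1])
P=pts(c,d);hsv=cv2.cvtColor(im,cv2.COLOR_RGB2HSV)
a=np.radians(15.25); A=np.array([[np.cos(a),np.sin(a)],[-np.sin(a),np.cos(a)]])
m=(hsv[...,0]>98)&(hsv[...,0]<125)&(hsv[...,1]>120)&(hsv[...,2]>50)
k,l,st,ce=cv2.connectedComponentsWithStats(m.astype(np.uint8))
for i in range(1,k):
    if st[i,4]>200:
        q=P[l==i].copy();q[:,:2]=q[:,:2]@A.T;print(st[i],np.nanpercentile(q,[2,50,98],axis=0).round(4).tolist())
E
```

```text
shift cm [-0.4 -2.1 11.4] xaxis deg 17.6
[0.48157537 0.24239332 0.18372924]
[519 164  35  13 265] [[0.5733, -0.103, 0.0076], [0.5783, -0.0879, 0.0113], [0.5828, -0.0751, 0.0131]]
[ 347  200   22   80 1351] [[0.496, 0.0726, 0.0655], [0.5267, 0.0788, 0.0852], [0.5532, 0.0834, 0.0867]]
```

View pics/w1.png

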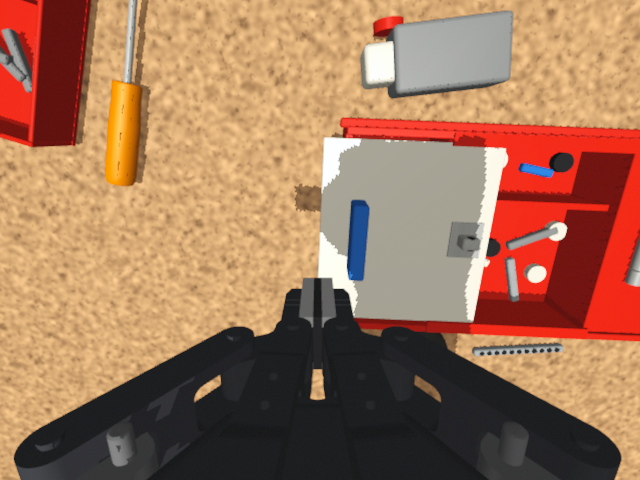

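The wrist view shows the rib at (358, 240), just beside the fingers, and the driver is well clear. Now I descend behind the rib.

carry_out([
  [[0,0,0],[0,0,0],255],
  [[0,0,0],[0,0,0],255],
  [[0,0,0],[0,0,3],255],
  [[0,0,0],[0,0,6],255],
  [[0,0,0],[0,0,8],255],
  [[0,0,0],[0,0,10],255],
  [[0,0,0],[0,0,11],255],
  [[0,0,0],[0,0,11],255],
])

```text
clock: 3.15
tcp_pos: [0.4787, 0.2392, 0.0719]
orientation: [-0.01, 0.988, 0.151, -0.001]
wrist_force: [-0.3, 0.3, -0.4]
finger_gap: -0.0001
grip_force: 0.0
```

```bash
python3 - <<'E'
from h import *
show([.4713,.2633,.07]); s=env.get_state();print(s['tcp_pos'])
v=-0.0175
a=np.radians(15.25)
w=lambda u,v,z:[u*np.cos(a)-v*np.sin(a),u*np.sin(a)+v*np.cos(a),z]
show(w(.524,-.0175+.018,.07)); show(w(.524,0.0785+.018,.07))
E
```

```text
shift cm [ 0.  -2.5  0.2] xaxis deg 17.4
[0.47869928 0.23923827 0.07189083]
shift cm [-0.5 10.4 -0. ] xaxis deg 17.4
shift cm [-0.1  0.8  0.2] xaxis deg 17.4
```

carry_out([
  [[0,0,1],[0,1,0],255],
  [[0,0,2.1],[-0.1,2.2,0],255],
  [[0,0,2.1],[-0.2,3.4,0],255],
  [[0,0,2.1],[-0.2,4.6,0],255],
  [[0,0,2.1],[-0.3,5.8,0],255],
  [[0,0,2.1],[-0.4,7,0],255],
  [[0,0,2.1],[-0.4,8,0],255],
  [[0,0,2.1],[-0.4,8.6,0],255],
])

```text
clock: 4.15
tcp_pos: [0.4998, 0.1555, 0.0694]
orientation: [-0.01, 0.991, 0.133, -0.002]
wrist_force: [-1.1, 1.7, 1.3]
finger_gap: 0.0
grip_force: 0.9
```

```bash
cat >> h.py <<'E'
a=np.radians(15.25); A=np.array([[np.cos(a),np.sin(a)],[-np.sin(a),np.cos(a)]])
def w(u,v,z): return [*(A.T@[u,v]),z]
def blue(n):
    c,im,d=cam(n); P=pts(c,d);hsv=cv2.cvtColor(im,cv2.COLOR_RGB2HSV)
    m=(hsv[...,0]>98)&(hsv[...,0]<125)&(hsv[...,1]>120)&(hsv[...,2]>50)
    k,l,st,ce=cv2.connectedComponentsWithStats(m.astype(np.uint8))
    for i in range(1,k):
        if st[i,4]>60:
            q=P[l==i].copy();q[:,:2]=q[:,:2]@A.T-[.524,-.0575];print(n,st[i],'case frame',np.nanpercentile(q,[2,50,98],axis=0).round(4).tolist())
    return im
E
python3 - <<'E'
from h import *
s=env.get_state();p=s['tcp_pos'];print('tcp case',A@p[:2]-[.524,-.0575],p[2],s['wrist_force'])
im=blue('wrist');cv2.imwrite('pics/w2.png',im[...,::-1]);blue('scene')
E
```

```text
tcp case [-0.00089345  0.07604121] 0.06937023185177299 [-1.06234643  1.72879474  1.34558573]
wrist [ 347  232   34  104 2832] case frame [[-0.0076, 0.051, 0.065], [0.0154, 0.0566, 0.0853], [0.0293, 0.0621, 0.0872]]
scene [322 210  18  11 148] case frame [[-0.0269, 0.0452, 0.0642], [0.0011, 0.0513, 0.0776], [0.0263, 0.0594, 0.0908]]
scene [298 219  13  11  92] case frame [[-0.017, -0.1249, 0.1255], [-0.001, -0.1186, 0.14], [0.0162, -0.1135, 0.1508]]
scene [ 407  235   79   70 2136] case frame [[0.2846, -0.1125, 0.0067], [0.3646, -0.0691, 0.0493], [0.4379, 0.0967, 0.0728]]
scene [  49  384  142   96 7390] case frame [[-0.1311, -0.8485, 0.0104], [-0.0616, -0.7575, 0.0138], [0.0139, -0.6562, 0.0167]]
```

View pics/w2.png

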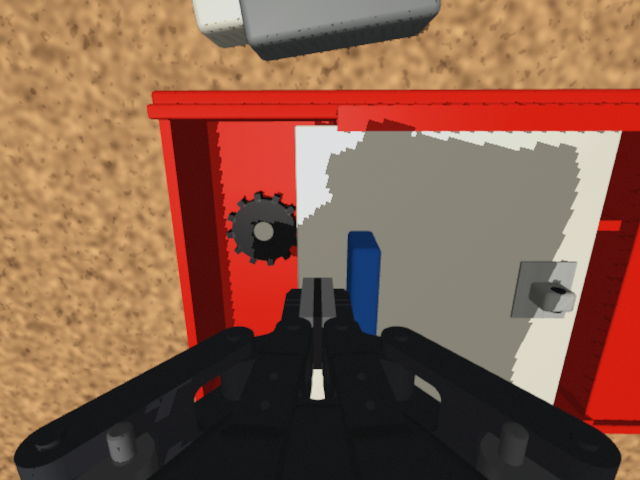

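The wrist view shows the rib at (362, 285) touching the finger, and the cover is still about 15 mm open. I keep pushing, with a little over-travel against the stop.

carry_out([
  [[0,0,0],[0,0.5,0],255],
  [[0,0,0],[0,1,0],255],
  [[0,0,0],[0,1.4,0],255],
  [[0,0,0],[0,1.6,0],255],
  [[0,0,0],[0,1.7,0],255],
  [[0,0,0],[0,1.8,0],255],
  [[0,0,0],[0,1.9,0],255],
  [[0,0,0],[0,2,0],255],
])

```text
clock: 5.25
tcp_pos: [0.5051, 0.1377, 0.0692]
orientation: [-0.01, 0.991, 0.134, -0.002]
wrist_force: [-2.9, 6.9, 1.7]
finger_gap: -0.0001
grip_force: 3.2
```

```bash
python3 - <<'E'
from h import *
s=env.get_state();p=s['tcp_pos'];print('tcp case',A@p[:2]-[.524,-.0575],p[2],s['wrist_force'])
blue('wrist');blue('scene')
E
```

```text
tcp case [-0.00046421  0.05750337] 0.06921722402746129 [-2.86301896  6.89670872  1.67850779]
wrist [ 346  233   34  103 2787] case frame [[-0.0071, 0.0325, 0.0651], [0.0158, 0.0381, 0.0852], [0.0293, 0.0436, 0.0869]]
scene [319 212  19  12 142] case frame [[-0.0267, 0.0284, 0.0647], [-0.0001, 0.0333, 0.0788], [0.0267, 0.0403, 0.0905]]
scene [298 219  13  11  96] case frame [[-0.0172, -0.1261, 0.125], [-0.0004, -0.1187, 0.1399], [0.0163, -0.1139, 0.1511]]
scene [ 407  235   79   70 2144] case frame [[0.2849, -0.1126, 0.0058], [0.3644, -0.0704, 0.0491], [0.4381, 0.0968, 0.0733]]
scene [  49  384  142   96 7387] case frame [[-0.1311, -0.8485, 0.0106], [-0.0616, -0.7575, 0.0138], [0.0141, -0.6562, 0.0168]]
```

carry_out([
  [[0,0,0],[0,0.1,0],255],
  [[0,0,0],[0,0.2,0],255],
  [[0,0,0],[0,0.3,0],255],
  [[0,0,0],[0,0.4,0],255],
  [[0,0,0],[0,0.4,0],255],
  [[0,0,0],[0,0.4,0],255],
  [[0,0,0],[0,0.4,0],255],
  [[0,0,0],[0,0.4,0],255],
])

```text
clock: 6.35
tcp_pos: [0.5052, 0.1374, 0.0693]
orientation: [-0.014, 0.991, 0.135, -0.002]
wrist_force: [-4.2, 16.9, 2.7]
finger_gap: 0.0002
grip_force: 8.7
```

```bash
python3 - <<'E'
from h import *
s=env.get_state();p=s['tcp_pos'];print('tcp case',A@p[:2]-[.524,-.0575],p[2],s['wrist_force'])
blue('wrist')
E
```

```text
tcp case [-0.00048438  0.05720896] 0.06930516826150988 [-4.16192593 16.90614807  2.65995207]
wrist [ 346  233   34  103 2748] case frame [[-0.0067, 0.0324, 0.0648], [0.0159, 0.038, 0.0853], [0.0293, 0.0435, 0.0872]]
```

The cover is against its stop: 17 N gave no further motion, and the rib measures 38 mm. The hasp is still up at about 1.86 rad. I retreat, lift and cross to behind the hasp.

carry_out([
  [[0,0,0],[0,-2,0],255],
  [[0,0,0],[0,-2,-6],255],
  [[0,0,0],[0,-2,-12],255],
  [[0,0,0],[0,3,-13],255],
  [[0,0,0],[0,9,-13],255],
  [[0,0,0],[0,15,-13],255],
  [[0,0,0],[0,21.5,-13],255],
  [[0,0,0],[0,21.8,-13],255],
])

```text
clock: 7.4
tcp_pos: [0.566, -0.0841, 0.1945]
orientation: [-0.009, 0.991, 0.13, -0.001]
wrist_force: [-0.5, -0.6, 0.2]
finger_gap: 0.0002
grip_force: 0.0
```

```bash
python3 - <<'E'
from h import *
s=env.get_state();p=s['tcp_pos'];print('tcp case',A@p[:2]-[.524,-.0575],p[2],s['wrist_force'])
show(w(.524,-.0575-.165,.125))
blue('top');blue('scene')
im=blue('wrist');cv2.imwrite('pics/w3.png',im[...,::-1])
E
```

```text
tcp case [-7.65929521e-06 -1.72530862e-01] 0.19449792530602902 [-0.53215751 -0.56958128  0.24228674]
shift cm [ 0.  -0.6  7. ] xaxis deg 15.0
top [ 204   87   85   60 1847] case frame [[0.2815, -0.1058, 0.0036], [0.3639, 0.0019, 0.0489], [0.4381, 0.0942, 0.0723]]
top [ 548  165   92   78 5277] case frame [[-0.1305, -0.8485, 0.0072], [-0.059, -0.7459, 0.0115], [0.0106, -0.6481, 0.0155]]
top [332 241   9  17  83] case frame [[-0.0162, -0.1199, 0.1294], [-0.0022, -0.1142, 0.1449], [0.0148, -0.1102, 0.2874]]
top [263 257  12  26 137] case frame [[-0.0279, 0.033, 0.0717], [-0.0001, 0.0378, 0.0858], [0.027, 0.0431, 0.0899]]
scene [319 211  19  12 142] case frame [[-0.0265, 0.0273, 0.0669], [0.0004, 0.0331, 0.0809], [0.0256, 0.0412, 0.0904]]
scene [299 220  11   9  69] case frame [[-0.016, -0.1244, 0.1255], [-0.0022, -0.1191, 0.1396], [0.0135, -0.1134, 0.1495]]
scene [ 407  235   79   70 2144] case frame [[0.2848, -0.1122, 0.0064], [0.3646, -0.0714, 0.0492], [0.4381, 0.0962, 0.0728]]
scene [  49  384  142   96 7389] case frame [[-0.1313, -0.8485, 0.0105], [-0.0616, -0.758, 0.0138], [0.0138, -0.6564, 0.0169]]
wrist [  45  189   49   76 2509] case frame [[-0.0277, 0.0304, 0.0623], [0.0019, 0.0319, 0.0813], [0.0289, 0.0419, 0.0863]]
wrist [231 221  14  65 675] case frame [[-0.0165, -0.1226, 0.1272], [0.004, -0.1193, 0.1463], [0.0178, -0.1144, 0.148]]
```

View pics/w3.png

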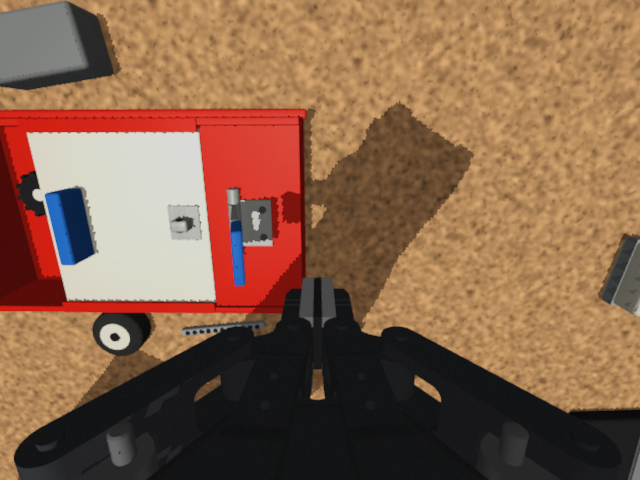

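The wrist view shows the cover flush with the deck. The hasp's tab is upright at (238, 250), about 40 mm ahead of the fingers. I descend behind it and start the push.

carry_out([
  [[0,0,0],[0,0,3],255],
  [[0,0,0],[0,0,5.5],255],
  [[0,0,0],[0,0,6.8],255],
  [[0,0,0],[0,-1.2,6.8],255],
  [[0,0,0],[0,-2.4,6.8],255],
  [[0,0,0],[0,-3.6,6.8],255],
  [[0,0,0],[0,-4.8,6.8],255],
  [[0,0,0],[0,-5.8,6.8],255],
])

```text
clock: 8.55
tcp_pos: [0.5492, -0.0215, 0.1286]
orientation: [-0.009, 0.991, 0.134, -0.001]
wrist_force: [-0.2, -1.2, 0.4]
finger_gap: -0.0005
grip_force: 0.4
```

```bash
python3 - <<'E'
from h import *
s=env.get_state();p=s['tcp_pos'];print('tcp case',A@p[:2]-[.524,-.0575],p[2],s['wrist_force'])
blue('scene');blue('wrist')
for q in((-.095,.128),(-.079,.129),(-.063,.118),(-.051,.104),(-.040,.088),(-.030,.080),(-.024,.067)): show(w(.524,-.0575+q[0],q[1]))
E
```

```text
tcp case [ 0.00022715 -0.1077237 ] 0.12858217493530466 [-0.20233041 -1.24480721  0.42129277]
scene [319 211  19  12 143] case frame [[-0.028, 0.028, 0.0665], [-0.0007, 0.0337, 0.0805], [0.0266, 0.0421, 0.0912]]
scene [ 407  235   79   70 2140] case frame [[0.2847, -0.1123, 0.0067], [0.3646, -0.0693, 0.0491], [0.4381, 0.0965, 0.0731]]
scene [  49  384  142   96 7390] case frame [[-0.1311, -0.8487, 0.0105], [-0.0618, -0.7576, 0.0138], [0.014, -0.6562, 0.0167]]
wrist [  61  205   59  100 4087] case frame [[-0.0278, 0.0307, 0.0623], [0.0026, 0.032, 0.082], [0.0293, 0.0419, 0.0864]]
wrist [ 264  258   30   76 1394] case frame [[-0.004, -0.0949, 0.1257], [0.0115, -0.0905, 0.1482], [0.0177, -0.086, 0.1503]]
shift cm [ 0.  -1.2  0. ] xaxis deg 15.4
shift cm [ 0.  -2.8 -0. ] xaxis deg 15.4
shift cm [ 0.  -4.4  1.1] xaxis deg 15.4
shift cm [ 0.  -5.6  2.5] xaxis deg 15.4
shift cm [ 0.  -6.6  4.2] xaxis deg 15.4
shift cm [ 0.  -7.6  5. ] xaxis deg 15.4
shift cm [ 0.  -8.2  6.3] xaxis deg 15.4
```

carry_out([
  [[0,0,0],[0,-0.8,0],255],
  [[0,0,0],[0,-1.8,0],255],
  [[0,0,0],[0,-2.8,0.1],255],
  [[0,0,0],[0,-3.6,0.5],255],
  [[0,0,0],[0,-4.4,1.1],255],
  [[0,0,0],[0,-5,1.8],255],
  [[0,0,0],[0,-5.6,2.5],255],
  [[0,0,0],[0,-5.6,2.5],255],
])

```text
clock: 9.65
tcp_pos: [0.5333, 0.0327, 0.1032]
orientation: [-0.01, 0.991, 0.134, -0.003]
wrist_force: [0.7, 0.4, 0.9]
finger_gap: -0.0001
grip_force: 0.0
```

```bash
python3 - <<'E'
from h import *
s=env.get_state();p=s['tcp_pos'];print('tcp case',A@p[:2]-[.524,-.0575],p[2],s['wrist_force'])
im=blue('wrist');cv2.imwrite('pics/w4.png',im[...,::-1])
for q in((-.040,.088),(-.030,.080),(-.024,.067)): show(w(.524,-.0575+q[0],q[1]))
E
```

```text
tcp case [-0.00085976 -0.05127428] 0.1031776597898047 [0.6696905  0.43976717 0.92258984]
wrist [ 131  213   53  114 4349] case frame [[-0.0276, 0.031, 0.0631], [0.0035, 0.0325, 0.0842], [0.0293, 0.0422, 0.0865]]
wrist [ 256  255   60   81 2608] case frame [[-0.0134, -0.0492, 0.0988], [0.0085, -0.0333, 0.1086], [0.0174, -0.025, 0.1127]]
shift cm [ 0.1 -1.1  1.6] xaxis deg 15.3
shift cm [ 0.1 -2.1  2.4] xaxis deg 15.3
shift cm [ 0.1 -2.7  3.7] xaxis deg 15.3
```

View pics/w4.png

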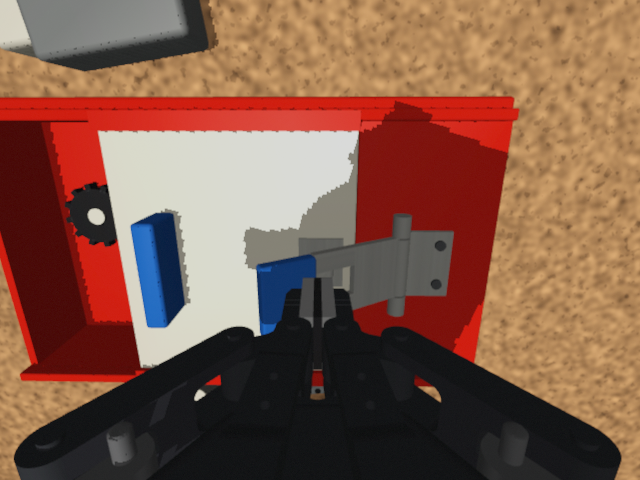

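The wrist view shows the hasp at roughly 33°, with its tab at (287, 290) under the fingertips and the rib unmoved. I press it down flat.

carry_out([
  [[0,0,0],[0.1,-0.6,0.8],255],
  [[0,0,0],[0.1,-1.1,1.5],255],
  [[0,0,0],[0.1,-1.6,2],255],
  [[0,0,0],[0.1,-2.1,2.4],255],
  [[0,0,0],[0.1,-2.5,2.9],255],
  [[0,0,0],[0.1,-2.7,3.4],255],
  [[0,0,0],[0.1,-2.7,3.7],255],
  [[0,0,0],[0.1,-2.7,3.8],255],
])

```text
clock: 10.7
tcp_pos: [0.528, 0.0595, 0.0692]
orientation: [-0.01, 0.991, 0.133, -0.001]
wrist_force: [-7.8, 0.2, 26.1]
finger_gap: 0.0001
grip_force: 12.8
```

```bash
python3 - <<'E'
from h import *
s=env.get_state();p=s['tcp_pos'];print('tcp case',A@p[:2]-[.524,-.0575],p[2],s['wrist_force'])
im=blue('wrist')
E
```

```text
tcp case [ 0.00108743 -0.02398987] 0.06924971146373687 [-7.81220459  0.15096348 26.10126652]
wrist [ 152  234   58  126 5207] case frame [[-0.0189, 0.0312, 0.0633], [0.0087, 0.0332, 0.0844], [0.0293, 0.0423, 0.0866]]
wrist [ 293  261   60   41 1357] case frame [[0.005, -0.0396, 0.0651], [0.0134, -0.0285, 0.0689], [0.0175, -0.0132, 0.0761]]
```

The fingertips stop at z 69 mm with 26 N, so the hasp is flat. I lift straight up.

carry_out([
  [[0,0,0],[0,0,-1],255],
  [[0,0,0],[0,0,-3],255],
  [[0,0,0],[0,0,-6],255],
  [[0,0,0],[0,0,-9],255],
  [[0,0,0],[0,0,-12],255],
  [[0,0,0],[0,0,-14],255],
  [[0,0,0],[0,0,-14],255],
  [[0,0,0],[0,0,-14],255],
])

```text
clock: 11.75
tcp_pos: [0.5282, 0.0566, 0.2056]
orientation: [-0.01, 0.991, 0.133, -0.002]
wrist_force: [-0.7, 0.2, 0.1]
finger_gap: -0.0002
grip_force: 0.0
```

```bash
python3 - <<'E'
from h import *
im=blue('wrist');cv2.imwrite('pics/w5.png',im[...,::-1]);blue('top')
E
```

```text
wrist [ 233  187   23   74 1358] case frame [[-0.0275, 0.0312, 0.0665], [0.0026, 0.035, 0.0849], [0.0294, 0.0426, 0.0867]]
wrist [ 304  202   32   40 1259] case frame [[-0.0168, -0.0393, 0.068], [0.0008, -0.0266, 0.0694], [0.0172, -0.0136, 0.0709]]
top [ 204   87   85   60 1844] case frame [[0.2816, -0.1057, 0.0042], [0.364, 0.0018, 0.0493], [0.4378, 0.0939, 0.072]]
top [ 547  165   93   78 5281] case frame [[-0.1304, -0.8488, 0.0071], [-0.059, -0.7456, 0.0114], [0.0106, -0.648, 0.0157]]
```

View pics/w5.png

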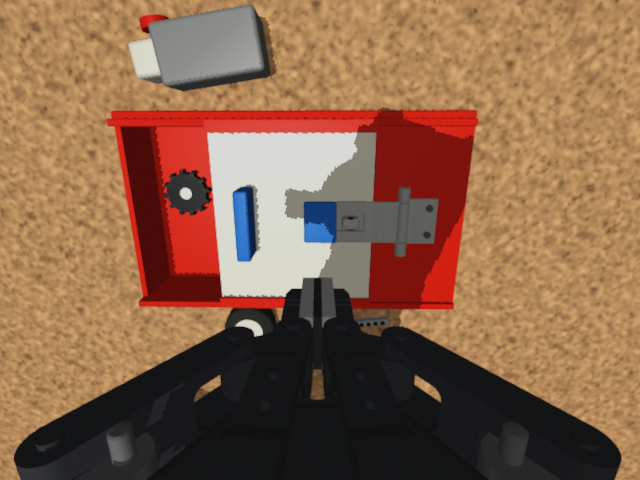

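The wrist view shows the hasp flat, with the tab at (320, 222) and z 69.4 mm. The catch pokes through the slot at (350, 222), and the cover is shut.

```bash
python3 -c "
from workcell import env; print(env.hand_in())"
```

```text
the job is handed in; nothing more can be done
None
```

The cover was pushed to its stop with the hasp still up, then the hasp was swung flat with the catch through its slot; the loose parts were left alone, and the job was handed in at about 12 s (no verdict was returned).

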